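Feed one block and lay it on the pile

ROBOT

A 7-joint arm with a two-finger parallel gripper is mounted at the origin on a cart in front of the work surface, level with it; the furniture and walls round the work are solid. World frame = base frame: x ahead of the robot, y to its left, z up, the work surface at z = 0. Lengths are in m, angles in rad, forces in N, time in s.
With the tool pointing down it reaches from about 0.35 to 0.9 m from the base axis. Payload 19.9 kg.
Tool frame: the origin (TCP) lies midway between the tips of the shut fingers; the grasp point (between the pads) lies 19 mm behind it; z points along the fingers, y is the direction in which the jaws open and shut (so a half turn about z gives the same grasp; the last joint's range is limited). The gripper opens to 94 mm and grips with 3 to 60 N. Pads are 16 mm wide; open, the fingers measure 119 mm over their backs; the gripper's body (75 mm by 177 mm) begins 78 mm behind the grasp point.
Start: joints at [-1.288, 0.417, -0.01, 1.614, 0.005, 1.111, -0.053], TCP at [0.199, 0.592, 0.177] pointing down, gripper open.
Joint ranges: [-2.81, 2.81], [-0.39, 2.02], [-1.27, 1.25], [0.06, 2.57], [-1.19, 4.33], [0.19, 2], [-2.82, 2.82]. Speed limits (rad/s): [1.89, 1.89, 2.39, 2.39, 3.01, 3.01, 3.01].

INTERFACE

Orientations are given as a rotation vector (axis times angle).
In Python, from plant import r gives the robot as it stands. Calls block until the motion is done:
- r.move_ptp(position, orientation): joint-space move of the TCP to a pose.
- r.move_l(position, orientation=None, velocity=0.15): straight line of the TCP; orientation=None keeps the orientation; velocity is the mean speed in m/s.
- r.set_joints(angles): joint-space move.
- r.gripper_to(opening, grasp_force=None): finger opening in m; grasp_force is the grip in N (None keeps the last); returns when the fingers have stopped.
- r.sleep(seconds).
- r.ik(position, orientation): joint angles nearest the present ones, or None.
- r.snapshot(name): name is "scene" or "top"; returns a dict with "image" (420x560x3 uint8, red, green, blue), "fx", "fy", "cx", "cy" (pixels), "rvec" (rotation vector, rad) and "tvec" (3), from world to camera coordinates, as OpenCV has them. Camera axes: x right, y down, z forward; pixel columns grow to the right and rows downward; lengths in m; the calibration is good to about 2 mm. A picture is of the moment at which its call begins. There is no depth.
A pose or a line that the arm cannot do raises r.MotionError and nothing moves.
- r.job_done(): hands the job in, once; it reports no verdict.
Readings, each from a call of its own:
- r.get_time_s(): time.
- r.get_joint_positions(): joint angles.
- r.get_dq(): joint speeds.
- r.get_joint_efforts(): joint torques, N m.
- r.get_position(): TCP position.
- r.get_tool_rot(): TCP orientation.
- r.get_contact_force(): force on the tool from outside, world axes, zero at the start.
- r.get_wrist_torque(): the same for the moment, N m.
- r.get_gripper_width(): finger opening in m.
Only numpy, scipy, OpenCV 4.12 (cv2) and the standard library are available. Lean on these libraries where they do the work, as an engineer would, in place of code of your own. Each camera call takes 0.05 s, during which the arm holds its last target.

TASK

Turn the block feeder's handwheel clockwise (seen from above) through exactly one revolution, so that it pushes out the lowest block and the wheel stops with its knob back at the pointer. Then pick up the block that came out and lower it gently, without dropping or pressing it hard, onto the pile of plaster plates: flat, in the middle of the top plate and lengthwise along it. The other two blocks stay in the feeder, the next one dropped into place; do not shift or tip the teeth or the dropper bottle round about, and let go of everything at the end.

Things in the scene. Friction and masses are not known exactly. Their poses are not given: they have to be found in the camera images.
- feeder: Block feeder fixed to the bench: base plate 217x84x12 mm, pointer post (x = -73 mm, 46 high), grey cam housing, handwheel above it, magazine, outlet tongue. Origin on the bench under the handwheel's axis; +x is the feeding direction, z up.
- handwheel (a joint): Angle (rad), 0 at the start, growing clockwise seen from above; one revolution = 6.283. Level dark steel disc 124 mm across, top face at z = 54 mm, hub 26 mm across up to z = 64 mm. Turns without end, takes about 2 N at the knob, stays where it is left. A hidden crank moves a pusher out 56 mm at half a turn and fully back at a whole turn, when the pile drops.
- knob (a point): Centre of the top of the handwheel's black knob: an upright round knob fixed to the wheel, 17 mm across, 30 mm high (z = 54 to 84 mm), 48 mm from the wheel's axis. At joint 0 (home) it points along the feeder's -x, at the pointer post. It may be pushed round with closed fingers from behind.
- magazine (a point): Centre of the magazine's floor, 12 mm above the bench, where the lowest block stands (feeder x = 118 mm). The magazine is an upright aluminium shaft 33x56 mm outside, walls up to z = 68 mm; the three blocks in it reach z = 78 mm. Axes as the feeder's.
- outlet (a point): Point on the tongue where the centre of the pushed-out block's underside comes to stand (feeder x = 171 mm, 36 mm ahead of the magazine's front). The tongue is flat, 36 mm wide (a block's ends overhang it by 5 mm each), top at z = 12 mm, up to feeder x = 195 mm, no lip. Axes as the feeder's.
- block_low: Plain cream carving block 22x46x22 mm, 23 to 46 g: the lowest of three alike in the magazine, the one that is fed out. Origin: centre of its underside; y is its long axis (parallel to the feeder's y), z up.
- block_mid: Like block_low, second in the pile; after the revolution it stands on the magazine's floor. Origin as block_low.
- block_top: Like block_low, top of the pile. Origin as block_low.
- stand: Height-adjustable stand fixed to the bench: round foot 92 mm across, column, platform 64x84 mm with a pile of three plaster plates 60x80x7 mm, all one piece. Origin on the bench under the pile's centre; y = long direction of the top plate. Clamp screw to -x, 40 mm out. The pile's top is 72 to 117 mm above the bench, different each time; it does not give way.
- tooth_canine: Carved practice tooth, pointed, 24x24x58 mm, standing loose beside the tongue at the feeder's +y side. Origin: centre of its underside.
- tooth_molar: Carved practice tooth with a broad crown, 24x24x48 mm, standing loose beside the tongue at the feeder's -y side. Origin: centre of its underside.
- tooth_incisor: Carved practice tooth with a flat edge, 24x24x52 mm, standing loose near the stand. Origin: centre of its underside.
- dropper_bottle: Brown dropper bottle, 33 mm across, 102 mm high, standing loose beside the handwheel at the feeder's -y side. Origin: centre of its underside.
Things that resemble listed ones, but are neither listed nor needed, are in the scene too. What is shaped like the block_top but blue or purple is not meant.

How it is judged:
On the way:
1. the handwheel has been turned clockwise one revolution and the lowest block lies on the outlet tongue (value of joint handwheel between 6.0332 and 6.5332 rad and horizontal distance between block_low and outlet below 0.015 m and z of block_low in the frame of outlet below 0.006 m), for 0.2 s.
At the end, for the whole second after the job is handed in: Handwheel one clockwise turn from its start (within 0.25 rad); block_low released on the pile, flat, within 18 mm of its middle and 0.25 rad of lengthwise; block_mid on the magazine floor (within 6 mm), block_top above it, both within 12 mm of its centre (value of joint handwheel between 6.0332 and 6.5332 rad and horizontal distance between each of block_mid, block_top and magazine below 0.012 m and z of block_mid in the frame of magazine below 0.006 m and horizontal distance between block_low and stand below 0.018 m and angle between block_low's own z axis and vertical below 0.1 rad and angle between the y axis of block_low and the y axis of stand, either way round below 0.25 rad and contact force between block_low and stand above 0.05 N and linear speed of block_low below 0.02 m/s and contact force between the fingers and block_low below 0.05 N); the robot touches nothing.
It fails at once if the handwheel is turned more than 0.7 rad backward from its start or past one revolution (value of joint handwheel below -0.7 rad or value of joint handwheel above 6.9832 rad).
It fails at once if the fed block is dropped (moves faster than 0.4 m/s out of the fingers) (contact force between the fingers and block_low below 0.02 N and linear speed of block_low above 0.4 m/s).
It fails at once if the block is pressed onto the stand with more than 40 N (contact force between block_low and stand above 40 N).
It fails at once if a tooth or the dropper bottle is shifted more than 20 mm or tipped (distance of any of tooth_canine, tooth_molar, tooth_incisor, dropper_bottle from where it was at the start of the episode above 0.02 m or angle between any of tooth_canine, tooth_molar, tooth_incisor, dropper_bottle's own z axis and vertical above 0.35 rad).
It also fails if it takes over 72 s, if anything falls off the work surface, if the arm or the gripper's body presses on something with over 40 N, if the wrist force passes 120 N, or if a joint passes its speed limit or range.

## Working session

There is one attempt and no reset: what is moved stays moved. The work goes in short steps, each a Python script; the robot and the scene stay as the last script left them, time stands still between calls to the robot, and variables do not carry over. Pictures are saved under pics/ and viewed, and the job is handed in when it is done.

```bash
ls; mkdir -p pics
cat > h.py <<'E'
import numpy as np, cv2, pickle
from plant import r
def snap(name, fn):
    s=r.snapshot(name); cv2.imwrite('pics/'+fn+'.png', cv2.cvtColor(s['image'],cv2.COLOR_RGB2BGR))
    pickle.dump(s,open('pics/'+fn+'.pkl','wb')); return s
def ld(fn): return pickle.load(open('pics/'+fn+'.pkl','rb'))
def KRt(s):
    K=np.array([[s['fx'],0,s['cx']],[0,s['fy'],s['cy']],[0,0,1.]]); R=cv2.Rodrigues(np.array(s['rvec'],float))[0]
    return K,R,np.array(s['tvec'],float).reshape(3)
def ray(s,px):
    K,R,t=KRt(s); d=R.T@np.linalg.solve(K,[px[0],px[1],1.]); return -R.T@t,d/np.linalg.norm(d)
def onz(s,px,z):
    o,d=ray(s,px); return o+d*(z-o[2])/d[2]
def proj(s,P):
    K,R,t=KRt(s); c=R@np.asarray(P,float).reshape(-1,3).T+t[:,None]; p=K@c; return (p[:2]/p[2]).T
def tri(obs):
    A=np.zeros((3,3));b=np.zeros(3);L=[]
    for s,px in obs:
        o,d=ray(s,px);M=np.eye(3)-np.outer(d,d);A+=M;b+=M@o;L.append((o,d))
    X=np.linalg.solve(A,b); return X,[np.linalg.norm(np.cross(X-o,d)) for o,d in L]
E
python3 - <<'E'
from h import *
for n in('scene','top'):
    s=snap(n,n+'0'); K,R,t=KRt(s); print(n,K[0,0],K[1,1],'cam',-R.T@t,'axis',R[2])
print(r.get_time_s(),r.get_position(),r.get_tool_rot(),r.get_gripper_width())
E
```

```text
pics
scene 421.5058963016506 421.5058963016506 cam [ 0.22999654 -0.63406249  0.70607142] axis [ 0.34634067  0.63229686 -0.69299987]
top 510.37476861347284 510.37476861347284 cam [ 0.3759869  -0.0587843   1.28666447] axis [ 0.12040034 -0.00310367 -0.99272057]
0.1 [0.19935062 0.59195625 0.17668632] [-5.07887501e-01 -3.10019036e+00  1.75781025e-03] 0.09365737271435505
```

View pics/scene0.png

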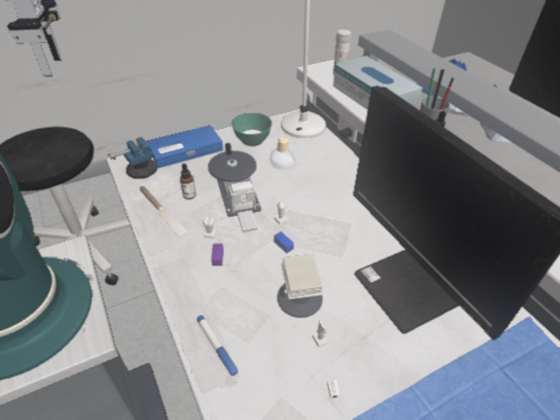

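View pics/top0.png

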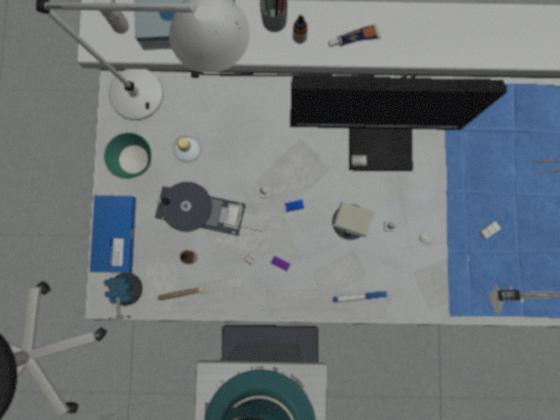

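The scene view shows the feeder at (235,175), the stand at (302,285) and the bottle at (188,183). The teeth are at (209,227), (281,212) and (322,333). The blue (284,242) and purple (217,254) blocks are decoys. In the top view the feeder wheel is at (186,206), the magazine at (230,214) and the stand at (352,220). Next I'll look at close crops.

Run:
```python
from h import *
def crop(fn,x0,y0,w,h,k,out):
    im=cv2.imread('pics/'+fn+'.png')[y0:y0+h,x0:x0+w]; im=cv2.resize(im,None,fx=k,fy=k,interpolation=cv2.INTER_CUBIC)
    for i in range(0,w,10): cv2.putText(im,str(x0+i),(i*k,8),0,.3,(0,0,255),1); cv2.line(im,(i*k,10),(i*k,14),(0,0,255),1)
    for i in range(0,h,10): cv2.putText(im,str(y0+i),(0,i*k+4),0,.3,(0,0,255),1)
    cv2.imwrite('pics/'+out+'.png',im)
crop('scene0',170,130,130,110,6,'c1'); crop('scene0',260,230,110,120,5,'c2')
crop('top0',150,170,110,100,6,'c3'); crop('top0',320,190,80,60,8,'c4')
```

```text
(no output)
```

View pics/c1.png

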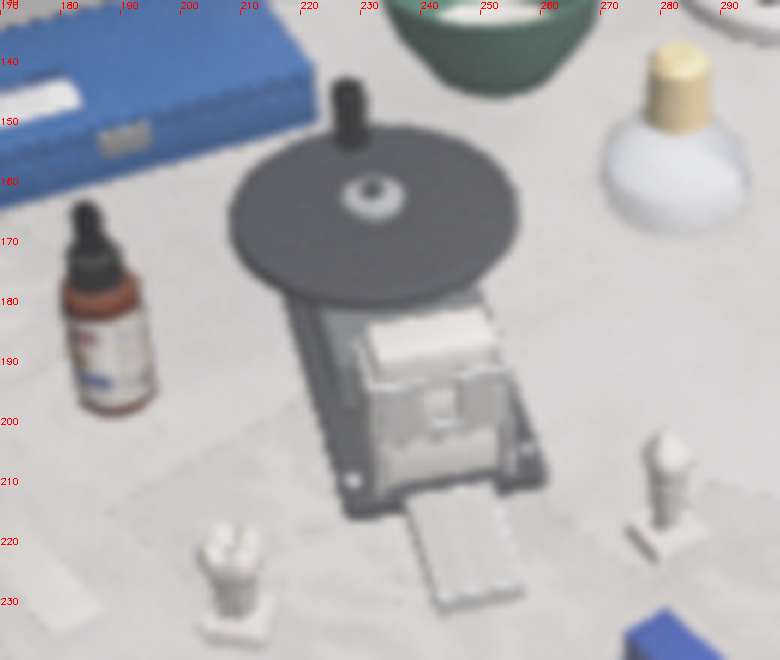

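View pics/c2.png

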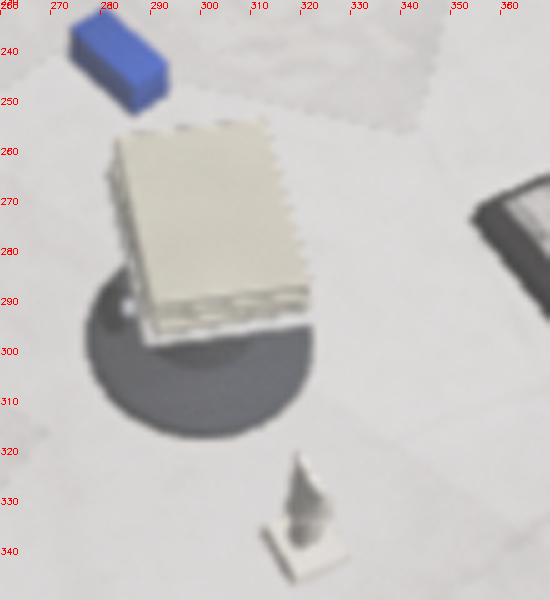

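View pics/c3.png

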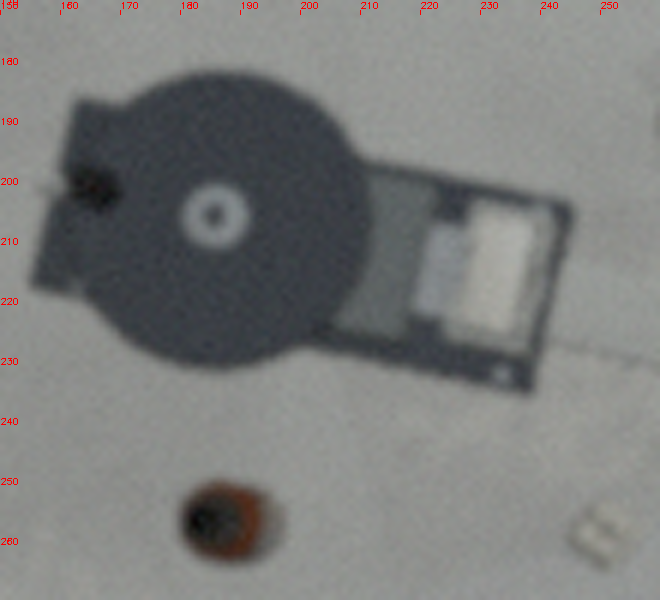

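View pics/c4.png

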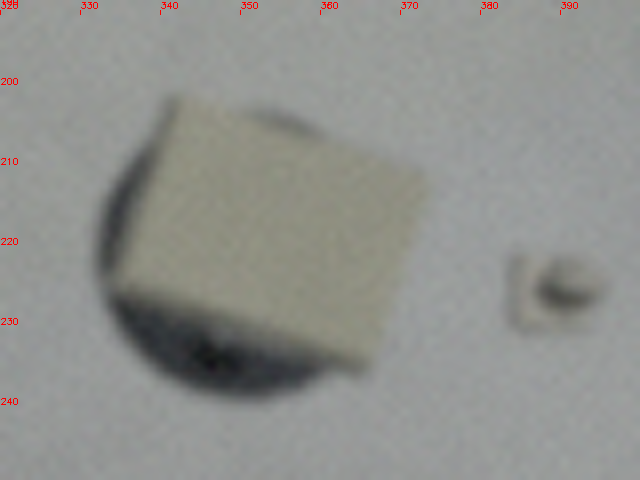

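```bash
cat > fit.py <<'E'
from h import *
from scipy.optimize import least_squares
S,T=ld('scene0'),ld('top0')
def c(x0,y0,k): return lambda u,v:(x0+(u+.5)/k-.5, y0+(v+.5)/k-.5)
c1=c(170,130,6);c2=c(260,230,5);c3=c(150,170,6);c4=c(320,190,8)
if __name__=='__main__':
    print('hub',tri([(S,c1(373,190)),(T,c3(215,215))]), 'knob top',tri([(S,c1(348,84)),(T,c3(93,187))]))
    H=0.042
    obs=[(S,c1(373,190),'hub'),(T,c3(215,215),'hub'),
     (T,c3(575,203),(1,H,.012)),(T,c3(532,392),(1,-H,.012)),(T,c3(82,98),(0,H,.012)),(T,c3(32,288),(0,-H,.012)),
     (S,c1(443,604),(.195,-.018,.012)),(S,c1(523,588),(.195,.018,.012)),(S,c1(547,472),(1,H,.012)),(S,c1(345,502),(1,-H,.012)),
     (T,c3(370,215),(.062,0,.054))]
    def f(p,full=False):
        x,y,a,b=p; R=np.array([[np.cos(a),-np.sin(a)],[np.sin(a),np.cos(a)]]); e=[]
        for s,px,m in obs:
            if m=='hub': P=(0,0,.064)
            else: P=({1:b,0:b-.217}.get(m[0],m[0]) ,m[1],m[2])
            w=[*(R@P[:2]+[x,y]),P[2]]; e.append(proj(s,w)[0]-px)
        return np.ravel(e)
    h=tri([(S,c1(373,190)),(T,c3(215,215))])[0]
    q=least_squares(f,[h[0],h[1],-1.8,.135],loss='soft_l1'); print(q.x, np.degrees(q.x[2])); print(f(q.x).reshape(-1,2).round(2))
    # stand top plate corners: scene & top
    sc=[c2(117,137),c2(268,122),c2(310,287),c2(155,302)]  # far-left.. 
    tc=[c4(172,95),c4(427,172),c4(365,372),c4(110,290)]
    # order: scene left-far corner ~ top ?
    for s_ in sc: print('scene@z.095',onz(S,s_,.095).round(4))
    for t_ in tc: print('top@z.095',onz(T,t_,.095).round(4))
E
python3 fit.py
```

```text
hub (array([0.52659925, 0.18712632, 0.0657423 ]), [np.float64(0.00047692079209712696), np.float64(0.00047692079209702554)]) knob top (array([0.53437921, 0.23050522, 0.09013391]), [np.float64(0.0009897802215386327), np.float64(0.0009897802215386212)])
[ 0.52687366  0.18802044 -1.76343451  0.13590828] -101.03735464605658
[[-0.18  0.37]
 [-0.16 -0.22]
 [ 0.35 -0.65]
 [ 0.2   0.45]
 [-1.36 -0.89]
 [-0.97 -0.2 ]
 [-0.89  0.24]
 [ 1.04 -0.09]
 [ 0.69  0.59]
 [ 0.08  2.  ]
 [-0.32  5.57]]
scene@z.095 [ 0.4833 -0.1746  0.095 ]
scene@z.095 [ 0.5386 -0.194   0.095 ]
scene@z.095 [ 0.5123 -0.2679  0.095 ]
scene@z.095 [ 0.4598 -0.2486  0.095 ]
top@z.095 [ 0.5383 -0.1847  0.095 ]
top@z.095 [ 0.5167 -0.2598  0.095 ]
top@z.095 [ 0.4575 -0.2414  0.095 ]
top@z.095 [ 0.4803 -0.1667  0.095 ]
```

```bash
cat > fit2.py <<'E'
from fit import *
sc=[c2(117,137),c2(268,122),c2(310,287),c2(155,302)]; tc=[c4(110,290),c4(172,95),c4(427,172),c4(365,372)]
X=[]
for a,b in zip(sc,tc):
    x,e=tri([(S,a),(T,b)]); X.append(x); print(x.round(4),np.round(e,4))
X=np.array(X); print(X.mean(0), 'sides',[np.linalg.norm(X[i]-X[(i+1)%4]).round(4) for i in range(4)])
H0=X[:,2].mean()
M=np.array([[-.03,.04],[.03,.04],[.03,-.04],[-.03,-.04]])
def w(p):
    R=np.array([[np.cos(p[2]),-np.sin(p[2])],[np.sin(p[2]),np.cos(p[2])]]); return np.c_[M@R.T+p[:2],np.full(4,p[3])]
f=lambda p:np.r_[(proj(S,w(p))-sc).ravel(),(proj(T,w(p))-tc).ravel()]
q=least_squares(f,[*X.mean(0)[:2],-.27,H0],loss='soft_l1'); print('stand',q.x.round(4)); print(f(q.x).reshape(-1,2).round(2))
E
python3 fit2.py
cat > ov.py <<'E'
from fit import *
def draw(s,fn,F,ST,out,boxes):
    im=cv2.cvtColor(s['image'],cv2.COLOR_RGB2BGR);k=6;
    big=cv2.resize(im,None,fx=k,fy=k,interpolation=cv2.INTER_CUBIC)
    def P(p,o,a):
        p=np.asarray(p,float);R=np.array([[np.cos(a),-np.sin(a)],[np.sin(a),np.cos(a)]]);return np.c_[p[:,:2]@R.T+o,p[:,2]]
    def poly(pts,col):
        q=((proj(s,pts)+.5)*k-.5)*8; cv2.polylines(big,[q.round().astype(int)],True,col,1,cv2.LINE_AA,3)
    t=np.linspace(0,2*np.pi,60)
    circ=lambda r,x,y,z:np.c_[x+r*np.cos(t),y+r*np.sin(t),0*t+z]
    rect=lambda x0,x1,y0,y1,z:[(x0,y0,z),(x1,y0,z),(x1,y1,z),(x0,y1,z)]
    for pts in [circ(.062,0,0,.054),circ(.013,0,0,.064),circ(.0085,-.048,0,.084),rect(-.082,.135,-.042,.042,.012),rect(.107,.129,-.023,.023,.078),rect(.135,.195,-.018,.018,.012),rect(.1015,.1345,-.028,.028,.068)]:
        poly(P(pts,F[:2],F[2]),(0,0,255))
    poly(P(rect(-.03,.03,-.04,.04,ST[3]),ST[:2],ST[2]),(0,0,255))
    for i,(x0,y0,w,h) in enumerate(boxes): cv2.imwrite(f'pics/{out}{i}.png',big[y0*k:(y0+h)*k,x0*k:(x0+w)*k])
E
python3 - <<'E'
from ov import *
F=[.5267,.1876,-1.7634];ST=[.4985,-.2164,-.27,.09]
draw(S,'',F,ST,'os',[(170,130,130,110)]);draw(T,'',F,ST,'ot',[(150,170,110,100)])
E
```

```text
[ 0.4836 -0.1684  0.0878] [0.0028 0.0028]
[ 0.5414 -0.1865  0.0854] [0.002 0.002]
[ 0.5177 -0.2615  0.0841] [0.0003 0.0003]
[ 0.4602 -0.2434  0.0878] [0.0023 0.0023]
[ 0.50073338 -0.21496454  0.08625201] sides [np.float64(0.0607), np.float64(0.0786), np.float64(0.0604), np.float64(0.0786)]
stand [ 0.5013 -0.2148 -0.319   0.0858]
[[-0.88  0.19]
 [-0.69 -0.27]
 [ 0.28 -0.25]
 [-1.29  0.81]
 [-0.06 -1.81]
 [ 0.25 -1.19]
 [ 0.37  0.21]
 [ 0.22 -0.91]]
```

View pics/os0.png

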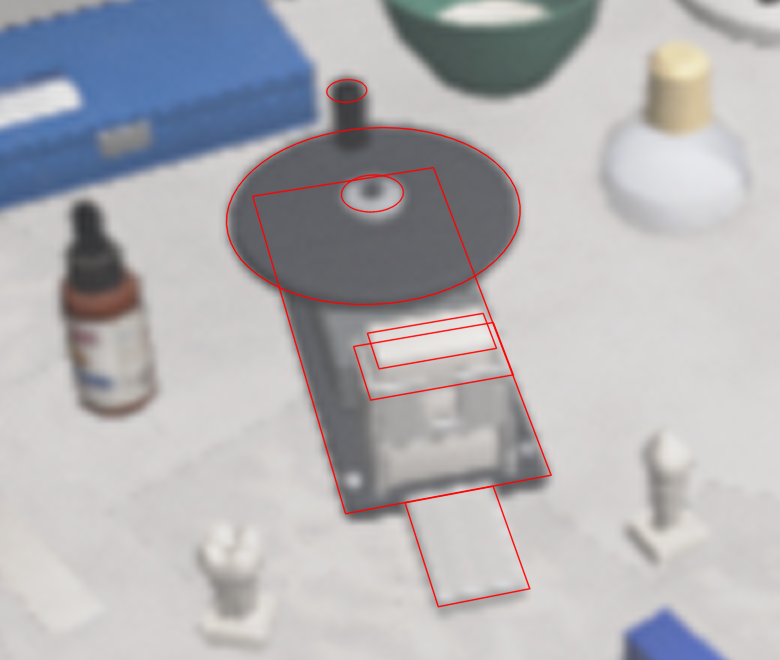

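View pics/ot0.png

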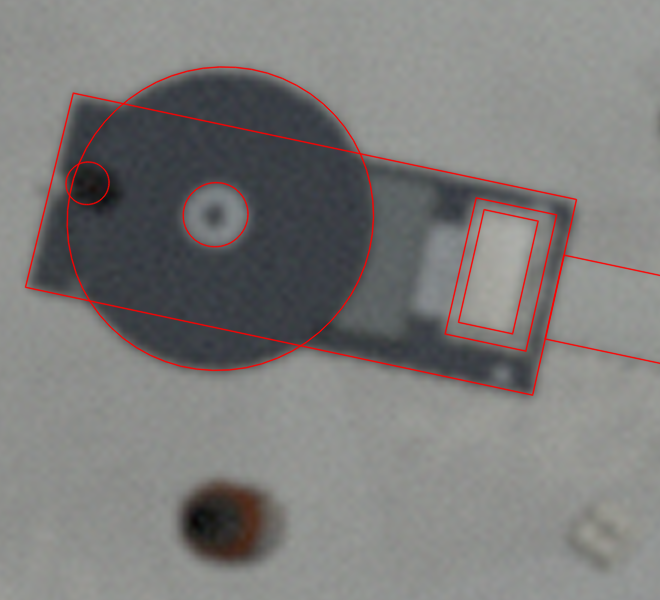

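The overlay agrees with the picture to about 1 px. The feeder is at (0.527, 0.188) with yaw −101°, and the stand top is at z ≈ 0.086. Next I'll check clearances to the teeth and bottle, and the IK range for turning the wheel.

```bash
cat >> h.py <<'E'
from scipy.spatial.transform import Rotation as Ro
FX,FY,FA=.5267,.1876,-1.7634
def ori(psi): # tool y at world yaw psi, pointing down
    a,b=np.cos(psi),np.sin(psi); return Ro.from_matrix(np.array([[-b,a,0],[a,b,0],[0,0,-1.]]).T).as_rotvec()
def F2W(x,y,z): return np.array([FX+np.cos(FA)*x-np.sin(FA)*y, FY+np.sin(FA)*x+np.cos(FA)*y, z])
def psi_now():
    y=Ro.from_rotvec(r.get_tool_rot()).as_matrix()[:,1]; return np.arctan2(y[1],y[0])
E
python3 - <<'E'
from h import *
from fit import S,T,c1,c2,c3,c4
def W2F(p): 
    d=np.array([p[0]-FX,p[1]-FY]);return np.array([np.cos(FA)*d[0]+np.sin(FA)*d[1],-np.sin(FA)*d[0]+np.cos(FA)*d[1]])
print('psi0',np.degrees(psi_now()))
# bases
for n,px in dict(molar=(235,632),canine=(668,538),bottle=(115,398)).items():
    w=onz(S,c1(*px),0.003); print(n,w.round(3),'feeder',W2F(w).round(3))
w=onz(S,c2(305,555),.003);print('incisor',w.round(3))
print('teeth top view',[ (onz(T,p,.03).round(3),W2F(onz(T,p,.03)).round(3)) for p in [(250,259),(264,190),(188,256)]])
print('outlet',F2W(.171,0,.012))
for th in range(0,361,30):
    a=np.radians(79-th)
    a=FA+np.pi-np.radians(th); P=np.array([FX+.048*np.cos(a),FY+.048*np.sin(a),.062]); o=[]
    for ps in range(0,360,30):
        q=r.ik(P,ori(np.radians(ps))); o.append('  --' if q is None else '%5.2f'%q[6])
    print(th,*o)
print('grasp',[ (ps,r.ik(F2W(.171,0,.016),ori(FA+ps*np.pi))) for ps in (0,1)])
print('place',[ (ps,r.ik([.5013,-.2148,.09],ori(-.31+ps*np.pi))) for ps in (0,1)])
E
```

```text
psi0 71.39237021493538
molar [0.4   0.03  0.003] feeder [ 0.179 -0.094]
canine [0.572 0.002 0.003] feeder [0.174 0.08 ]
bottle [0.403 0.18  0.003] feeder [ 0.031 -0.12 ]
incisor [ 0.49  -0.316  0.003]
teeth top view [(array([0.401, 0.031, 0.03 ]), array([ 0.178, -0.093])), (array([0.573, 0.001, 0.03 ]), array([0.175, 0.081])), (array([0.406, 0.183, 0.03 ]), array([ 0.028, -0.118]))]
outlet [0.49396802 0.01976193 0.012     ]
0 -0.23  0.24  0.70  1.18  1.65  2.12  2.60 -2.43 -1.91 -1.70 -1.22 -0.72
30 -0.19  0.28  0.75  1.22  1.68  2.16  2.63 -2.40 -1.88 -1.66 -1.18 -0.66
60 -0.12  0.34  0.80  1.27  1.73  2.21  2.68 -2.36 -1.84 -1.62 -1.13 -0.60
90 -0.07  0.40  0.86  1.33  1.78  2.26  2.73 -2.32 -1.80 -1.58 -1.09 -0.53
120 -0.04  0.43  0.91  1.37  1.82  2.30  2.77 -2.29 -1.77 -1.55 -1.06 -0.50
150 -0.03  0.44  0.92  1.39  1.84  2.32  2.80 -2.28 -1.76 -1.54 -1.05 -0.51
180 -0.06  0.42  0.90  1.38  1.83  2.32  2.79 -2.30 -1.77 -1.55 -1.07 -0.54
210 -0.11  0.37  0.85  1.34  1.80  2.28  2.76 -2.34 -1.81 -1.59 -1.12 -0.59
240 -0.17  0.31  0.79  1.27  1.74  2.22  2.70 -2.39 -1.86 -1.65 -1.18 -0.66
270 -0.22  0.25  0.73  1.21  1.68  2.16  2.64 -2.43 -1.91 -1.70 -1.23 -0.72
300 -0.25  0.22  0.70  1.17  1.64  2.12  2.60 -2.45 -1.93 -1.72 -1.25 -0.75
330 -0.25  0.21  0.69  1.16  1.63  2.11  2.58 -2.45 -1.93 -1.72 -1.25 -0.75
360 -0.23  0.24  0.70  1.18  1.65  2.12  2.60 -2.43 -1.91 -1.70 -1.22 -0.72
grasp [(0, array([-0.77829377,  0.57246697,  0.84778251,  2.07979313, -0.62806842,
        0.76324961, -1.2973519 ])), (1, array([-0.41806957,  0.44267045,  0.37972929,  2.06949216, -0.25735495,
        0.67362454,  1.50910788]))]
place [(0, array([-0.32425972,  0.51944372,  0.87141223,  1.91477588, -0.49157409,
        0.93528663,  0.47456917])), (1, array([-0.45287691,  0.63036899,  1.08422982,  1.91788062, -0.66395935,
        1.00751116, -2.51767614]))]
```

```bash
cat >> h.py <<'E'
def knob(th,z):  # th clockwise from home
    a=FA+np.pi-th; return np.array([FX+.048*np.cos(a),FY+.048*np.sin(a),z]), a+np.pi/2
def st(m=''):
    print(m,'t%.1f'%r.get_time_s(),r.get_position().round(4),'psi%.1f'%np.degrees(psi_now()),'w%.4f'%r.get_gripper_width(),'F',np.round(r.get_contact_force(),1),'j7 %.2f'%r.get_joint_positions()[6])
E
python3 - <<'E'
from h import *
P,ps=knob(0,.2); 
print(np.degrees(ps)); 
try:
    r.move_l(P,ori(ps),velocity=.2)
except r.MotionError as e:
    print(e); r.move_l([.199,.592,.25]); r.move_ptp(P,ori(ps))
st(); r.gripper_to(.045); P[2]=.11; r.move_l(P,velocity=.1); st()
snap('scene','scene1');snap('top','top1')
im=cv2.imread('pics/scene1.png')[100:230,150:310]; a=cv2.resize(im,None,fx=3.5,fy=3.5,interpolation=cv2.INTER_CUBIC); cv2.imwrite('pics/v1.png',a)
im=cv2.imread('pics/top1.png')[140:270,130:270]; cv2.imwrite('pics/v2.png',cv2.resize(im,None,fx=4,fy=4,interpolation=cv2.INTER_CUBIC))
E
```

```text
168.96462240663064
 t2.7 [0.5356 0.2351 0.2   ] psi169.0 w0.0937 F [-0.4  0.4  0.2] j7 2.47
 t4.7 [0.5363 0.2349 0.1106] psi169.0 w0.0451 F [ 0.  -0.3 -0.4] j7 2.46
```

View pics/v1.png

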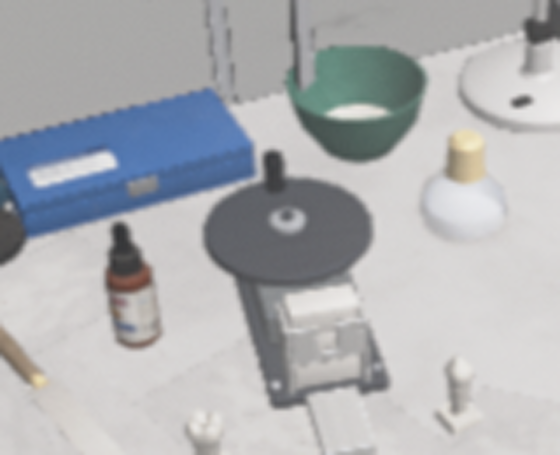

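View pics/v2.png

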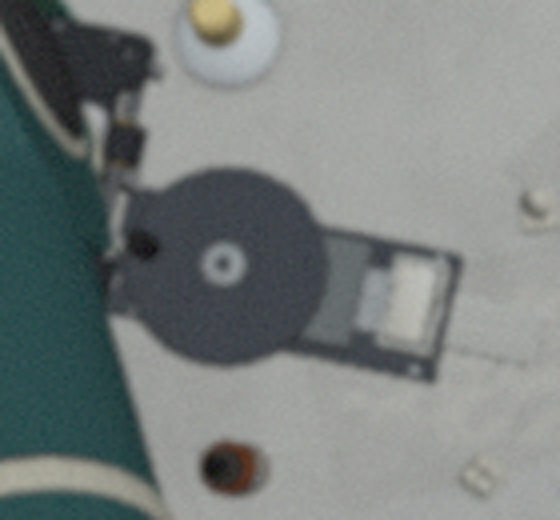

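Run:
```python
from h import *
S,T=ld('scene1'),ld('top1')
p=r.get_position(); ps=psi_now(); d=np.array([np.cos(ps),np.sin(ps),0])
for s,n in((S,'s'),(T,'t')):
    print(n,proj(s,[p,p+.0225*d,p-.0225*d,p+.035*d,p-.035*d]).round(1).tolist())
S0,T0=ld('scene0'),ld('top0')
for nm,x0,y0,n in(('scene1',195,95,'a'),('top1',140,170,'b')):
    im=cv2.imread(f'pics/{nm}.png')[y0:y0+60,x0:x0+70]; im=cv2.resize(im,None,fx=8,fy=8,interpolation=cv2.INTER_CUBIC)
    s=ld(nm)
    for q in proj(s,[p,p+.0225*d,p-.0225*d,p+.035*d,p-.035*d]): cv2.circle(im,tuple(((q-[x0,y0]+.5)*8-.5).astype(int)),3,(0,0,255),-1)
    cv2.imwrite(f'pics/z{n}.png',im)
```

```text
s [[226.6, 135.8], [217.8, 137.0], [235.4, 134.5], [212.9, 137.8], [240.2, 133.8]]
t [[161.3, 198.3], [159.0, 207.7], [163.6, 189.0], [157.7, 213.0], [164.9, 183.8]]
```

View pics/za.png

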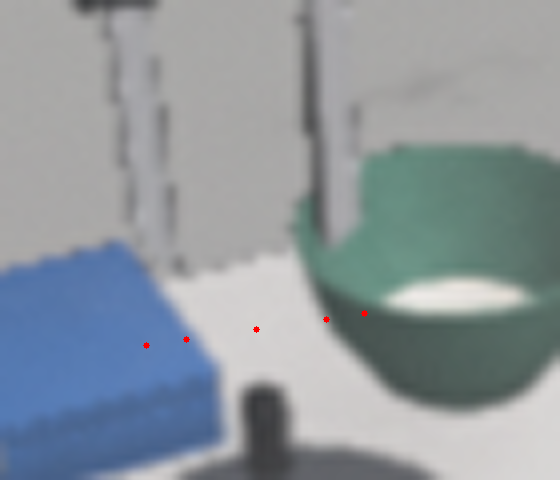

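View pics/zb.png

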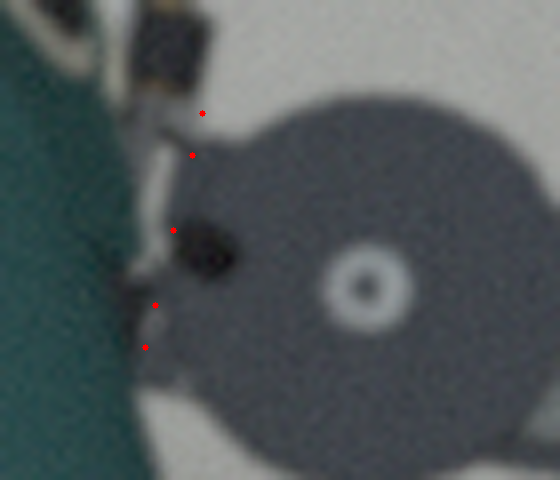

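Run:
```python
from h import *
S=ld('scene1'); p=r.get_position(); ps=psi_now(); d=np.array([np.cos(ps),np.sin(ps),0])
for z in(.0,.01,.02,.03): print(z,(proj(S,[p+.0225*d+[0,0,z],p-.0225*d+[0,0,z]])-[195,95]).round(1)*8)
r.gripper_to(.0); st()
snap('scene','scene2');snap('top','top2')
for nm,x0,y0,n in(('scene2',195,85,'c'),('top2',130,160,'d')):
    im=cv2.imread(f'pics/{nm}.png')[y0:y0+70,x0:x0+80]; im=cv2.resize(im,None,fx=8,fy=8,interpolation=cv2.INTER_CUBIC)
    s=ld(nm)
    for q in proj(s,[p,p+[0,0,.01],p+[0,0,.02],p+[0,0,.03]]): cv2.circle(im,tuple(((q-[x0,y0]+.5)*8-.5).astype(int)),2,(0,0,255),-1)
    cv2.imwrite(f'pics/z{n}.png',im)
```

```text
0.0 [[182.4 336. ]
 [323.2 316. ]]
0.01 [[180.  308.8]
 [320.8 288.8]]
0.02 [[176.8 281.6]
 [319.2 261.6]]
0.03 [[173.6 253.6]
 [316.8 233.6]]
 t5.6 [0.5359 0.2347 0.11  ] psi169.0 w0.0002 F [ 0.3 -0.4  0.2] j7 2.46
```

View pics/zc.png

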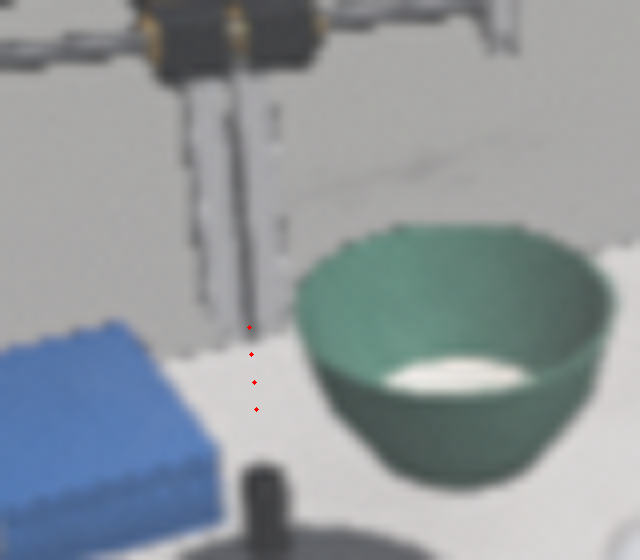

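View pics/zd.png

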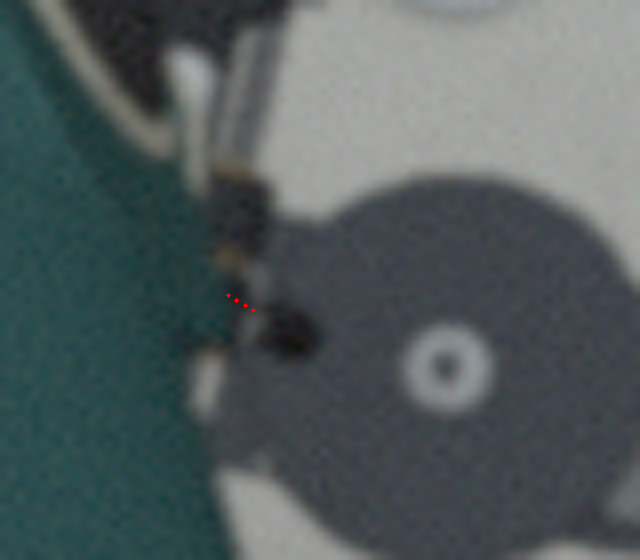

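Run:
```python
from h import *
S=ld('scene0'); p=np.array([.19935,.59196,.17669]); ps=np.radians(71.4); d=np.array([np.cos(ps),np.sin(ps),0])
im=cv2.resize(cv2.imread('pics/scene0.png')[0:100,0:110],None,fx=6,fy=6,interpolation=cv2.INTER_CUBIC)
for q in proj(S,[p,p+.047*d,p-.047*d,p+[0,0,.02],p+[0,0,.04]]): cv2.circle(im,tuple(((q+.5)*6-.5).astype(int)),2,(0,0,255),-1); print(q)
cv2.imwrite('pics/e1.png',im)
im=cv2.imread('pics/scene2.png')[0:180,120:320]; cv2.imwrite('pics/e2.png',cv2.resize(im,None,fx=4,fy=4,interpolation=cv2.INTER_CUBIC))
```

```text
[57.37101233 78.9460969 ]
[61.15910569 71.2086855 ]
[53.3527717  87.15359814]
[54.71167003 71.80366877]
[51.98553923 64.48186094]
```

View pics/e1.png

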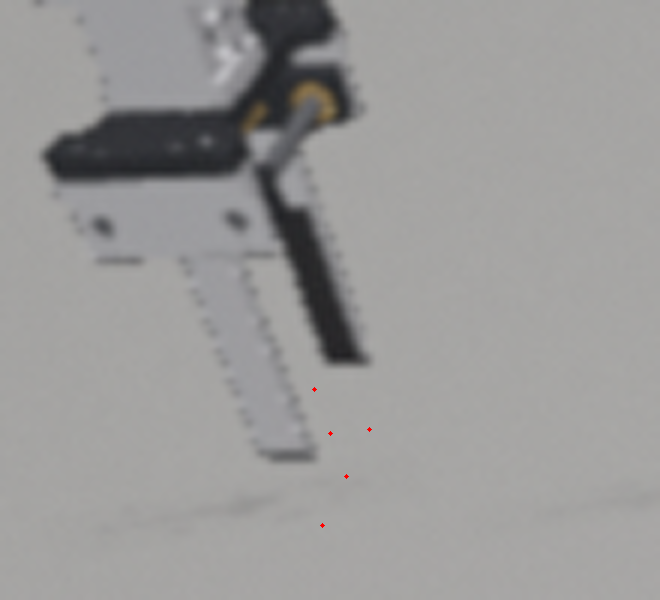

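View pics/e2.png

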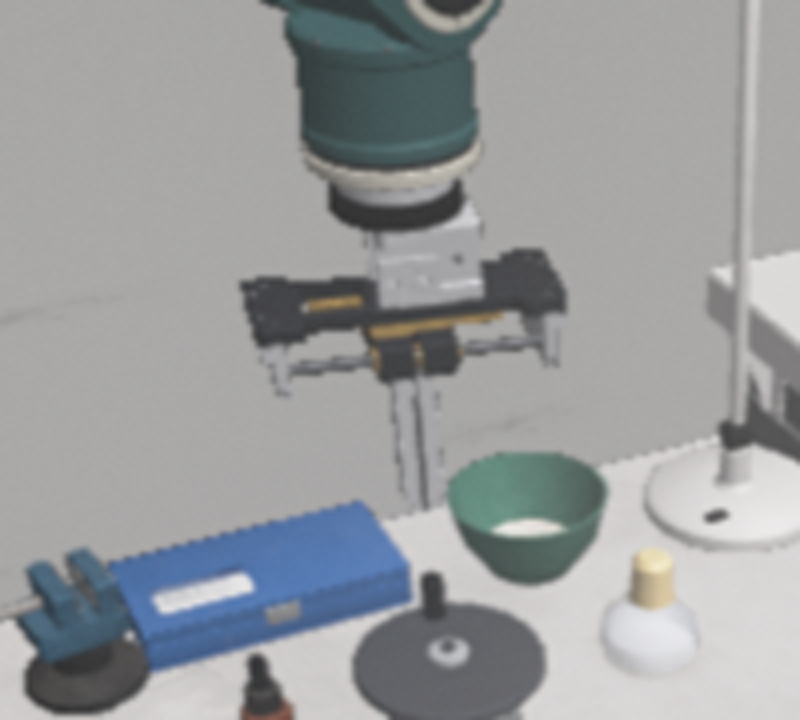

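In both views the fingertips look about 28 mm higher than the reported TCP. I'll check this by lowering the shut fingers gently onto the knob top, which should be at z = 0.084.

Run:
```python
from h import *
P,ps=knob(0,.11); z=.092
r.move_l([P[0],P[1],z],velocity=.08)
f=0
while z>.048:
    F=r.get_contact_force()
    if abs(F[2])>2.5: break
    z-=.002; r.move_l([P[0],P[1],z],velocity=.03)
print('touch',z); st()
```

```text
touch 0.053999999999999965
 t10.8 [0.5376 0.2347 0.0558] psi168.9 w0.0003 F [-1.2 -3.5 24. ] j7 2.46
```

Contact came at a reported z of 0.0558 on the 0.084 m knob, so the real tips are about 28 mm above the reported TCP, as the images showed. I'll use a tip offset of 28 mm from here on.

```bash
cat >> h.py <<'E'
OFF=.028
def ml(p,o=None,v=.1):  # p[2] = real tip height
    r.move_l([p[0],p[1],p[2]-OFF],o,velocity=v)
E
python3 - <<'E'
from h import *
P,ps=knob(0,.1); ml(P,v=.08); st('up'); r.gripper_to(.045); st()
z=.1
for z in (.085,.075,.067,.062):
    P[2]=z; ml(P,v=.06); F=np.array(r.get_contact_force())
    if np.abs(F).max()>4: print('contact',z,F); break
st('down'); snap('scene','scene3');snap('top','top3')
im=cv2.imread('pics/scene3.png')[90:210,180:300]; a=cv2.resize(im,(600,600),interpolation=cv2.INTER_CUBIC); cv2.imwrite('pics/v3.png',a)
E
```

```text
up t11.2 [0.536  0.2349 0.0723] psi169.0 w0.0006 F [-0.7 -0.7 -0.5] j7 2.46
 t12.0 [0.5359 0.2347 0.072 ] psi169.0 w0.0450 F [-0.2 -0.8  0.3] j7 2.46
down t13.2 [0.5357 0.2346 0.0337] psi169.0 w0.0451 F [0.4 0.3 0.9] j7 2.45
```

View pics/v3.png

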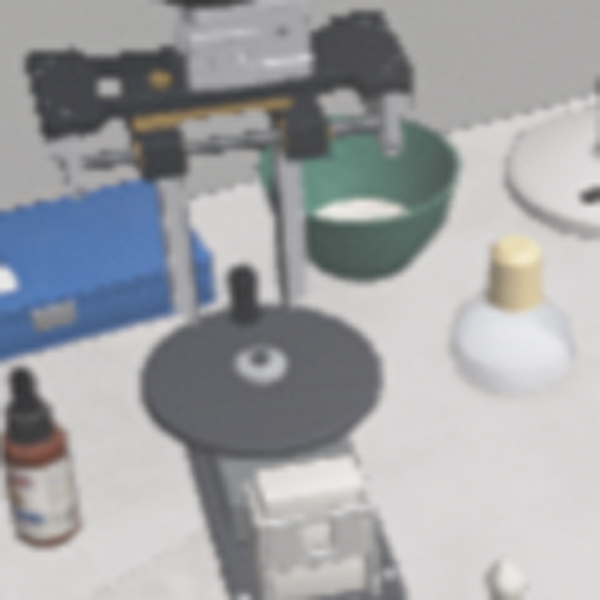

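The fingers straddle the knob at (242,295) in the picture. Now I'll close gently, check the width, then drive the first half turn in small steps.

Run:
```python
from h import *
r.gripper_to(.012,3); st('closed')
if r.get_gripper_width()>.014:
    r.gripper_to(.0195); st('cage')
    mx=0
    N=13
    for i in range(1,N+1):
        th=np.pi*i/N; P,ps=knob(th,.062)
        ml(P,ori(ps),.042); F=np.array(r.get_contact_force()); mx=max(mx,np.abs(F).max())
        if i in(1,4,7,10): st(i)
        if np.abs(F).max()>15: print('STOP',i,F); break
    st('half'); print(mx)
    snap('scene','scene4');snap('top','top4')
    im=cv2.imread('pics/scene4.png')[110:240,170:300]; cv2.imwrite('pics/v4.png',cv2.resize(im,(600,600),interpolation=cv2.INTER_CUBIC))
```

```text
closed t13.9 [0.5361 0.2348 0.0341] psi169.0 w0.0161 F [1.7 0.  0.9] j7 2.45
cage t14.2 [0.5358 0.2346 0.0339] psi169.0 w0.0196 F [-0.   0.2  0.2] j7 2.45
1 t14.6 [0.5467 0.2312 0.0339] psi155.3 w0.0192 F [0.2 0.3 0.5] j7 2.26
4 t15.9 [0.5704 0.2071 0.034 ] psi113.9 w0.0190 F [-0.2  0.7  0.5] j7 1.70
7 t17.2 [0.5723 0.1732 0.034 ] psi72.4 w0.0192 F [-0.3  0.4  0.1] j7 1.14
10 t18.4 [0.5512 0.1465 0.034 ] psi30.8 w0.0192 F [ 0.1  0.1 -0.9] j7 0.56
half t19.7 [0.5178 0.1406 0.034 ] psi-10.7 w0.0195 F [-0.5 -0.1 -0.4] j7 -0.05
1.2292671884028754
```

View pics/v4.png

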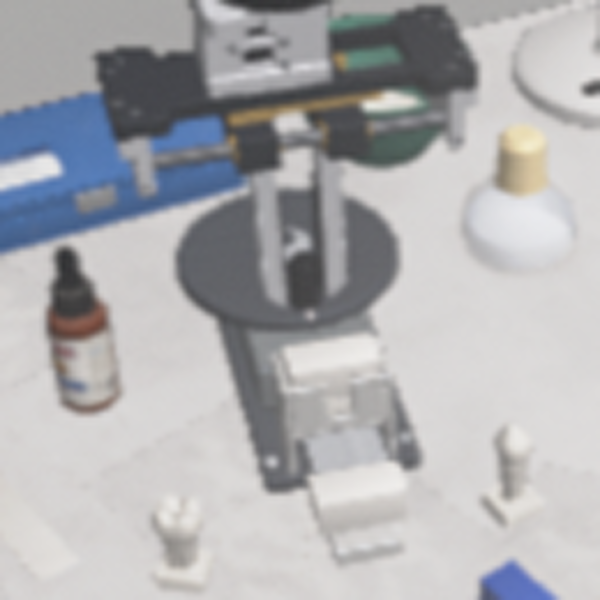

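Half a turn is done: the block is on the tongue at (358,500) in the crop, and the pusher is extended. Next I'll regrasp with the tool turned by π and do the second half.

Run:
```python
from h import *
r.gripper_to(.045)
P,ps=knob(np.pi,.105); ml(P,v=.12); 
r.move_ptp([P[0],P[1],P[2]-OFF],ori(ps+np.pi)); st('turned')
P[2]=.062
for z in (.085,.062): 
    P[2]=z; ml(P,v=.08)
    if np.abs(r.get_contact_force()).max()>6: st('contact'); raise SystemExit
r.gripper_to(.0195,3); st('cage')
mx=0; N=13
for i in range(1,N+1):
    th=np.pi+np.pi*i/N; P,ps=knob(th,.062)
    ml(P,ori(ps+np.pi),.042); F=np.array(r.get_contact_force()); mx=max(mx,np.abs(F).max())
    if i in(4,8): st(i)
    if np.abs(F).max()>15: print('STOP',i,F); break
st('full'); print(mx)
snap('scene','scene5');snap('top','top5')
im=cv2.imread('pics/scene5.png')[110:240,170:300]; cv2.imwrite('pics/v5.png',cv2.resize(im,(600,600),interpolation=cv2.INTER_CUBIC))
```

```text
turned t23.4 [0.5175 0.1405 0.0769] psi168.9 w0.0450 F [ 1.   0.1 -0.4] j7 2.66
cage t24.8 [0.5175 0.1405 0.0341] psi169.0 w0.0195 F [-0.5  0.5 -0.1] j7 2.66
4 t26.5 [0.4829 0.1682 0.034 ] psi113.9 w0.0198 F [0.3 0.6 0.6] j7 1.75
8 t28.2 [0.4859 0.2125 0.034 ] psi58.5 w0.0193 F [ 0.6 -0.3 -0.5] j7 0.85
full t30.3 [0.5357 0.2345 0.0339] psi-10.7 w0.0193 F [-0.1 -0.6 -0.5] j7 -0.16
1.0548974467690566
```

View pics/v5.png

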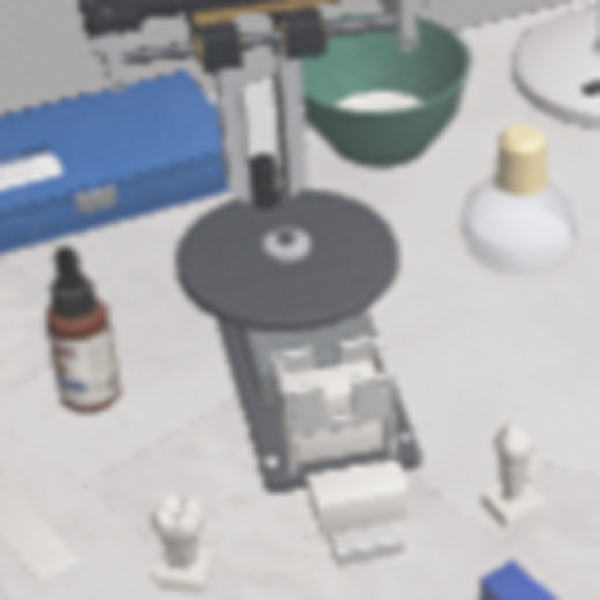

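The pile has dropped, the knob is home, and the block is on the tongue at (358,500). I'll release the knob, lift, and measure the block.

Run:
```python
from h import *
r.gripper_to(.045); P,ps=knob(0,.13); ml(P,v=.15); st()
snap('scene','scene6');snap('top','top6')
im=cv2.imread('pics/scene6.png')[190:245,215:290]; cv2.imwrite('pics/v6.png',cv2.resize(im,None,fx=10,fy=10,interpolation=cv2.INTER_CUBIC))
im=cv2.imread('pics/top6.png')[185:265,150:280]; cv2.imwrite('pics/v7.png',cv2.resize(im,None,fx=6,fy=6,interpolation=cv2.INTER_CUBIC))
def ov(nm,x0,y0,k,out):
    s=ld(nm); im=cv2.imread('pics/'+out+'.png')
    for z in(.012,.034):
        q=proj(s,[F2W(.171+a*.011,b*.023,z) for a,b in((-1,-1),(1,-1),(1,1),(-1,1))]); cv2.polylines(im,[(((q-[x0,y0]+.5)*k-.5)).round().astype(int)],True,(0,0,255),1)
    cv2.imwrite('pics/'+out+'.png',im)
ov('scene6',215,190,10,'v6');ov('top6',150,185,6,'v7')
```

```text
t31.6 [0.5355 0.2349 0.1014] psi-11.0 w0.0449 F [-0.4  1.2 -0.9] j7 -0.23
```

View pics/v6.png

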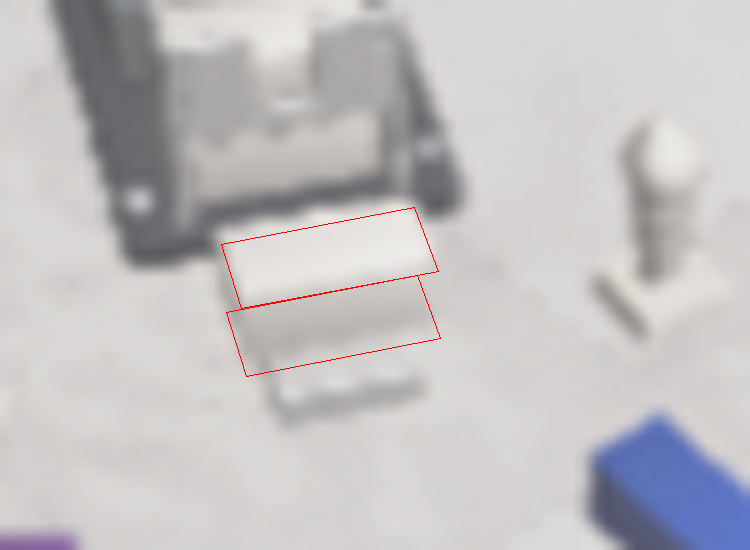

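View pics/v7.png

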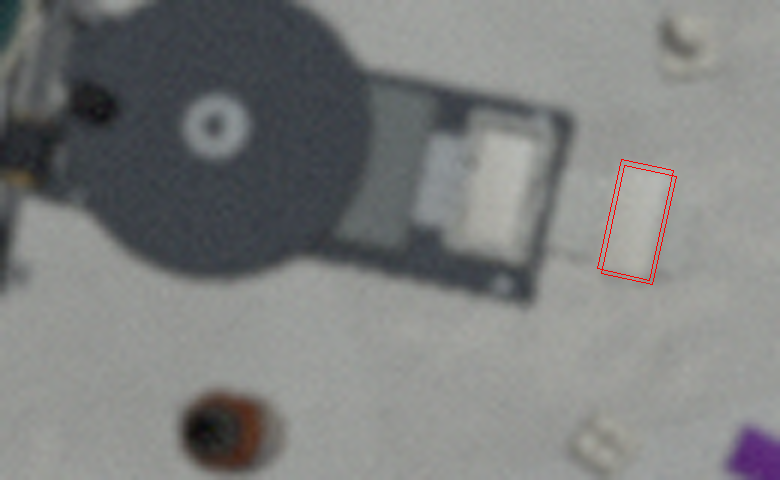

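The block matches the predicted place within about 1 px, at feeder x ≈ 0.170. I'll grasp it by its ends with the jaw along feeder y, which is the current yaw.

Run:
```python
from h import *
G=F2W(.170,0,.12); ps=FA+np.pi/2
ml(G,ori(ps),.2); r.gripper_to(.068); 
for z in (.06,.03,.017):
    G[2]=z; ml(G,v=.1 if z<.05 else .15)
    if np.abs(r.get_contact_force()).max()>6: st('contact'); break
st('down'); r.gripper_to(.03,10); st('closed'); print(np.round(r.get_wrist_torque(),2))
snap('scene','scene7')
im=cv2.imread('pics/scene7.png')[130:250,190:310]; cv2.imwrite('pics/v8.png',cv2.resize(im,(600,600),interpolation=cv2.INTER_CUBIC))
```

```text
down t34.8 [ 0.494   0.0207 -0.011 ] psi-11.0 w0.0679 F [-0.2  0.5 -0.1] j7 0.27
closed t35.3 [ 0.4943  0.0208 -0.0108] psi-11.0 w0.0458 F [-1.5  0.1  5.7] j7 0.27
[0.04 0.39 0.06]
```

View pics/v8.png

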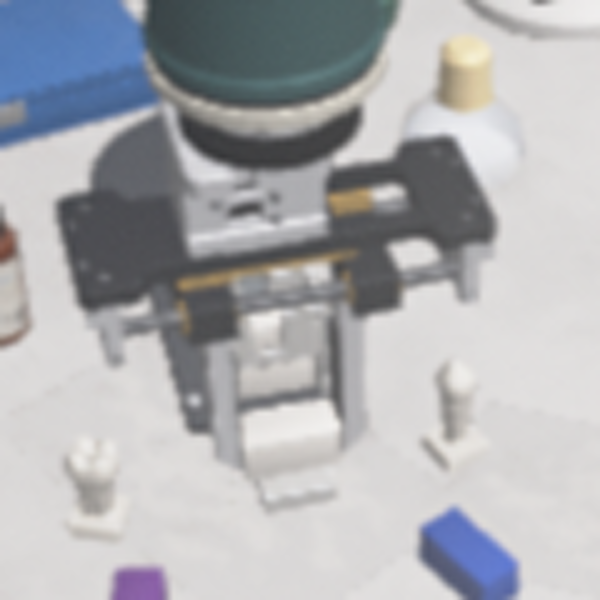

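The block is held by its ends (width 45.8 mm). Now lift and carry it above the stand.

Run:
```python
from h import *
G=F2W(.170,0,.03); ml(G,v=.05); st('l'); G[2]=.14; ml(G,v=.15); st('lift')
ps=-.31+np.pi/2; SX,SY=.5013,-.2148
ml([SX,SY,.14],ori(ps),.15); st('over'); ml([SX,SY,.115],None,.08); st('low')
snap('scene','scene8');snap('top','top8')
im=cv2.imread('pics/scene8.png')[210:330,240:360]; cv2.imwrite('pics/v9.png',cv2.resize(im,(600,600),interpolation=cv2.INTER_CUBIC))
im=cv2.imread('pics/top8.png')[180:260,310:400]; cv2.imwrite('pics/v10.png',cv2.resize(im,None,fx=6,fy=6,interpolation=cv2.INTER_CUBIC))
```

```text
l t35.8 [0.4944 0.0209 0.0023] psi-11.0 w0.0458 F [-0.6 -0.7 -0.2] j7 0.26
lift t36.6 [0.4937 0.0209 0.1113] psi-11.0 w0.0459 F [-0.4 -0.  -0.9] j7 0.10
over t38.4 [ 0.5013 -0.2144  0.1118] psi72.2 w0.0458 F [0.  0.2 0.2] j7 1.87
low t38.8 [ 0.501  -0.2148  0.0865] psi72.2 w0.0461 F [ 0.   0.9 -0.4] j7 1.89
```

View pics/v9.png

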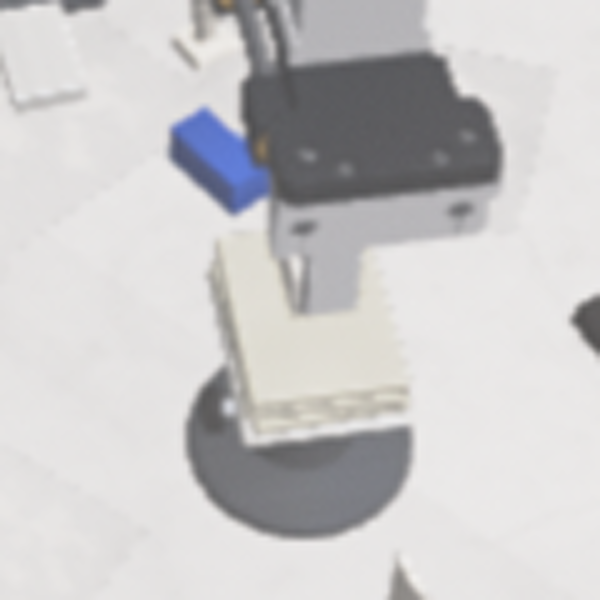

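View pics/v10.png

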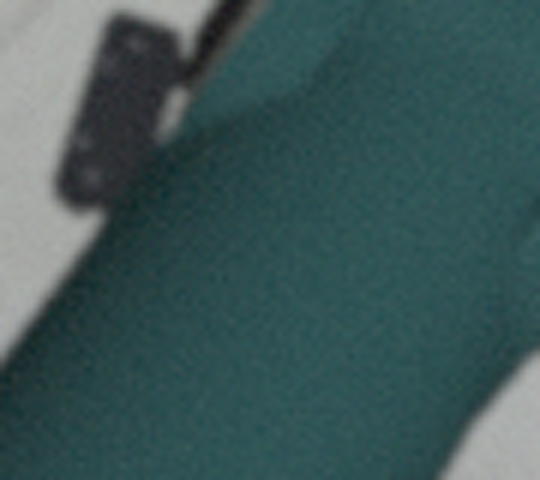

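Run:
```python
from h import *
SX,SY=.5013,-.2148; z=.099; ml([SX,SY,z],None,.05); r.sleep(.1)
def fz(): 
    v=[]
    for _ in range(3): v.append(r.get_contact_force()[2]); r.sleep(.02)
    return np.mean(v)
b=fz(); print('base',b)
while z>.078:
    z-=.001; ml([SX,SY,z],None,.02); f=fz()-b
    if f>2.5: break
print('touch tip z',z,'f',f); st()
snap('scene','scene9')
im=cv2.imread('pics/scene9.png')[210:330,240:360]; cv2.imwrite('pics/v11.png',cv2.resize(im,(600,600),interpolation=cv2.INTER_CUBIC))
```

```text
base -0.6986296200305073
touch tip z 0.092 f 5.385143339107153
 t41.6 [ 0.5016 -0.2149  0.0643] psi72.2 w0.0460 F [-1.5  0.5  5.3] j7 1.91
```

View pics/v11.png

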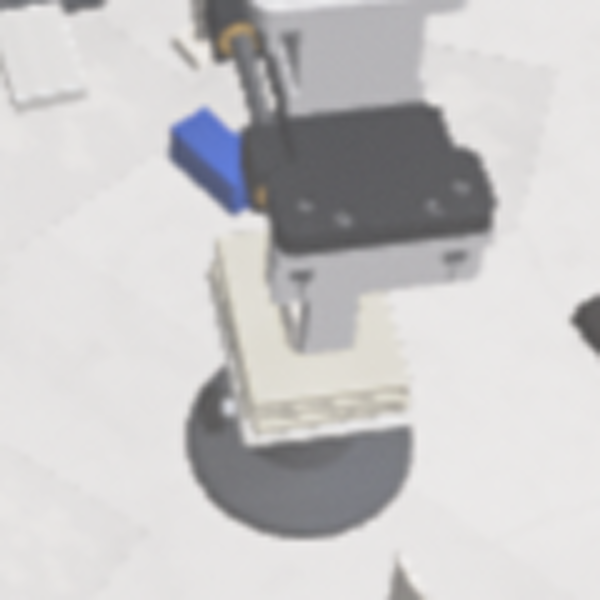

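Contact came at tip z = 0.092 with 5 N, so the plate top is at about 0.087, against 0.086 from the images. Now release, retreat and look.

Run:
```python
from h import *
SX,SY=.5013,-.2148
r.gripper_to(.064); st('rel'); ml([SX,SY,.12],None,.06); ml([SX,SY,.2],None,.2); r.move_ptp([.42,.05,.25],ori(-.31+np.pi/2)); st('away')
snap('scene','scene10');snap('top','top10')
im=cv2.imread('pics/scene10.png')[130:330,180:360]; cv2.imwrite('pics/v12.png',cv2.resize(im,None,fx=3,fy=3,interpolation=cv2.INTER_CUBIC))
im=cv2.imread('pics/top10.png')[160:260,150:400]; cv2.imwrite('pics/v13.png',cv2.resize(im,None,fx=3,fy=3,interpolation=cv2.INTER_CUBIC))
```

```text
rel t42.2 [ 0.5012 -0.2148  0.064 ] psi72.2 w0.0642 F [0.1 0.2 0.1] j7 1.91
away t44.5 [0.4202 0.0493 0.2496] psi72.2 w0.0641 F [ 1.3 -0.2  0.2] j7 1.04
```

View pics/v12.png

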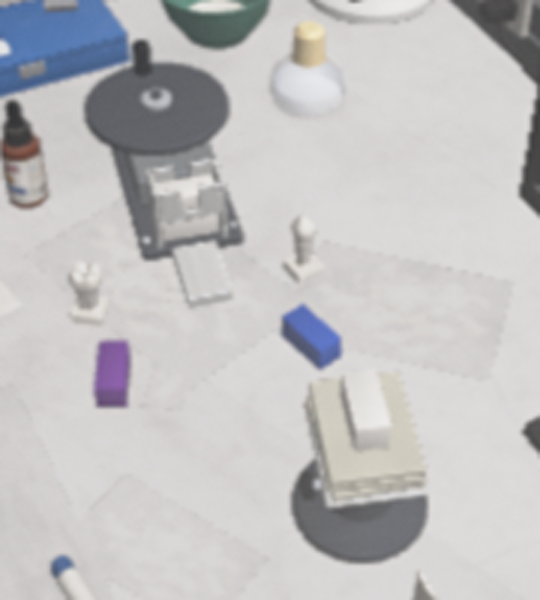

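View pics/v13.png

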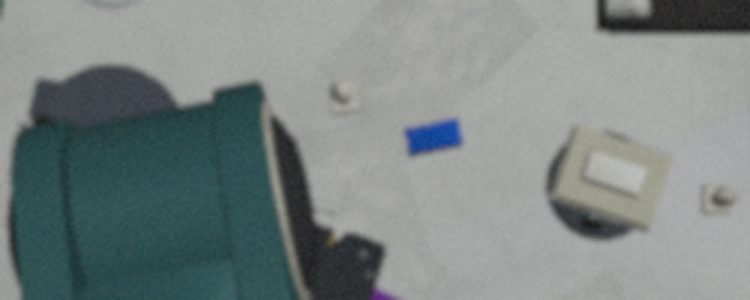

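The block lies flat and lengthwise, near the middle of the plate. The knob is at (142,58) by the pointer, and the teeth and bottle are where they were. One numeric check before handing in.

Run:
```python
from h import *
S,T=ld('scene10'),ld('top10')
# block top, px in top: threshold bright area within plate
im=cv2.cvtColor(T['image'],cv2.COLOR_RGB2GRAY); m=np.zeros_like(im); m[205:230,340:370]=(im[205:230,340:370]>im[205:230,340:370].max()-25)
n,l,st_,c=cv2.connectedComponentsWithStats(m); i=1+np.argmax(st_[1:,4]); pts=np.argwhere(l==i)[:,::-1].astype(np.float32)
rr=cv2.minAreaRect(pts); w=onz(T,c[i],.109); bx=cv2.boxPoints(rr); W=np.array([onz(T,p,.109)[:2] for p in bx])
e=[W[1]-W[0],W[2]-W[1]]; L=max(e,key=np.linalg.norm); print('block centre',w.round(4),'off',np.round(w[:2]-[.5013,-.2148],4),'size',[np.linalg.norm(x).round(3) for x in e],'yaw y', (np.degrees(np.arctan2(L[1],L[0]))%180).round(1),'want 72.2')
# knob + still things, image diff against start
d=lambda a,b,x,y,w,h: cv2.absdiff(a['image'],b['image'])[y:y+h,x:x+w].mean().round(2)
S0=ld('scene0')
for k,b in dict(knob=(222,140,14,20),bottle=(178,162,22,40),molar=(200,215,18,24),canine=(272,200,18,24),incisor=(312,318,20,30),ref=(350,20,30,30)).items(): print(k,d(S0,S,*b))
r.job_done(); st('done')
```

```text
block centre [ 0.5014 -0.2172  0.109 ] off [ 0.0001 -0.0024] size [np.float64(0.02), np.float64(0.045)] yaw y 72.3 want 72.2
knob 10.27
bottle 1.06
molar 1.12
canine 1.04
incisor 0.99
ref 1.01
the job is handed in; nothing more can be done
the job is handed in; nothing more can be done
```

The knob area differs from the start image (10.3 against about 1 elsewhere), so I'll see why from the saved pictures.

Run:
```python
import sys; sys.argv=['x']
import cv2,numpy as np
a=cv2.imread('pics/scene0.png')[130:185,200:265];b=cv2.imread('pics/scene10.png')[130:185,200:265]
cv2.imwrite('pics/cmp.png',cv2.resize(np.hstack([a,b]),None,fx=6,fy=6,interpolation=cv2.INTER_CUBIC))
for im in(a,b):
    g=im.max(2)[10:23,15:38]; p=np.argwhere(g<62); print(p.mean(0)+[140,215],len(p))
```

```text
[nan nan] 0
[nan nan] 0<stdin>:6: RuntimeWarning: Mean of empty slice.
  ret = um.true_divide(
```

View pics/cmp.png

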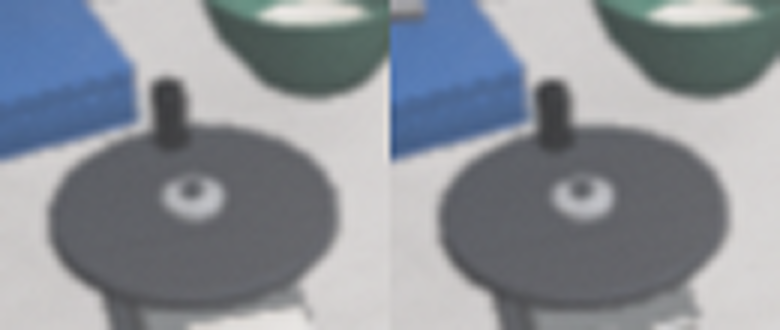

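I turned the handwheel one clockwise revolution, and the lowest block now lies on the plaster pile. The job is handed in at about 45 s of the allowed 72 s; it reported no verdict.

**What I did:** I turned the wheel in two half-turns, with the gripper loosely round the knob. I then lifted the fed block by its ends and lowered it onto the top plate until the force change reached 5 N. Then I released it and moved clear.

**Last checks:**
- **Block placement:** it lies about 2.4 mm from the plate's middle, measured from one view. Its direction is 72.3° against the 72.2° wanted. It looks flat, with the gripper well clear.
- **Feeder:** the other two blocks are in the magazine and have dropped. I judged this by eye only.
- **Loose items:** the image areas round the three teeth and the bottle are unchanged from the start.
- **Wheel:** the knob stands about 1 pixel (2–3 mm) short of its start position. That is about 0.05 rad, against a tolerance of 0.25 rad. I confirmed this from saved pictures only after handing in.

**What disagreed:** the real fingertips sit about 28 mm above the reported TCP. I saw this in the images and confirmed it by touching the knob's top, which peaked at 24 N on the gripper. I corrected for it from then on. With that correction, the plate's height by touch (87 mm) matched the images (86 mm).

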